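Tip a turning blank onto the boring sled and send it home

ROBOT

A 7-joint arm with a two-finger parallel gripper is mounted at the origin on the work surface. World frame = base frame: x ahead of the robot, y to its left, z up, the work surface at z = 0. Lengths are in m, angles in rad, forces in N, time in s.
With the tool pointing down it reaches from about 0.4 to 0.875 m from the base axis. Payload 6.5 kg.
Tool frame: the origin (TCP) lies between the finger pads; the fingertips stand 11 mm ahead of it and the grasp point (between the pads) lies 8 mm behind it; z points along the fingers, y is the direction in which the jaws open and shut (so a half turn about z gives the same grasp; the last joint's range is limited). The gripper opens to 85 mm and grips with 20 to 120 N. Pads are 22 mm wide; open, the fingers measure 114 mm over their backs; the gripper's body (76 mm by 85 mm) begins 54 mm behind the grasp point. The pads swing forward as they close: fully open they stand 13 mm farther back than shut.
Start: joints at [1.125, 0.536, -0.004, 1.538, 0.003, 1.067, -0.071], TCP at [0.241, -0.604, 0.242] pointing down, gripper open.
Joint ranges: [-2.7, 2.7], [-0.37, 2.16], [-1.27, 1.26], [0.24, 2.4], [-1.31, 4.45], [0.19, 1.91], [-2.76, 2.76]. Speed limits (rad/s): [2.39, 2.39, 3.14, 3.14, 3.14, 3.14, 3.14].

INTERFACE

Orientations are given as a rotation vector (axis times angle).
In Python, from workcell import bot gives the robot as it stands.
- The arm moves only by the tool apply_moves, never from a script. Its argument "motion" is a list of rows, each an object with "linear": the shift along the tool's x, y, z in m, a list of three; "rot": the turn, a rotation vector about the tool's x, y, z in rad, a list of three; "hand": the opening, from 0 (shut) to 1 (fully open). In form: [{"linear": [dx, dy, dz], "rot": [rx, ry, rz], "hand": hand}, ...]. A call has 1 to 20 rows; each row is the pose to reach, as a shift and turn from the pose measured when the call began, along the tool's axes at that moment; what a row does not reach only later rows make up. A row lasts 1/10 s, in which the tool goes at most 50 mm and 8.59 degrees, less where a joint would pass 70% of its speed; a pose out of reach is approached as far as the arm can. A call with a gripper value outside its range is refused whole. The fingers move at their own pace and stop on an object; the grip force is fixed at half the most. Time passes only in rows, so rows that repeat a pose let the fingers close. It gives the time, the measured TCP pose, the force and the opening at its end, in the units of the state.
- bot.observe(): the state, without advancing time (a new reading comes with each control period).
- bot.grab_frame(name): name is "scene" or "side" or "wrist"; returns a dict with "pixels" (420x560x3 uint8, blue, green, red), "intrinsics" (3x3 intrinsics, pixels), "dist_coeffs" ([k1, k2, p1, p2, k3] as OpenCV has them; the pictures are not rectified), "world_from_camera" (4x4, takes a point from camera to world coordinates). Camera axes: x right, y down, z forward; pixel columns grow to the right and rows downward; lengths in m; the calibration is good to about 2 mm. A picture is of the moment at which its call begins. There is no depth.
- bot.close_job(): hands the job in, once; it reports no verdict.
The state is a dict: "t": time; "qpos": joint angles; "qd": joint speeds; "effort": joint torques, N m; "tcp_pos": TCP position; "ee_rot": TCP orientation; "wrist_force": force on the tool from outside, world axes, zero at the start; "moment": the same for the moment, N m; "grip_width": finger opening in m.
Only numpy, scipy, OpenCV 4.12 (cv2) and the standard library are available. Lean on these libraries where they do the work, as an engineer would, in place of code of your own. Each camera call takes 0.05 s, during which the arm holds its last target.

TASK

Tip the standing square wood blank over onto the boring fixture's sled, away from the robot, with a push high up while its foot is caught by the sled's low near edge; it must end lying flat and square in the middle of the sled, the pencil-crossed end pointing away from the robot. Only then pull the spring lock pin up by its black T-grip, turn it counter-clockwise (seen from above) into its rest notch so that it stays up when let go, and then slide the sled, which has an upright black handle, fully home to the end stop, in front of the boring bit. Leave the other things on the bench where they are.

Things in the scene. Friction and masses are not known exactly. Their poses are not given: they have to be found in the camera images.
- fixture: Boring fixture, fixed. Origin at bench level under the middle of the sled's near edge (start place); x away from the robot across the sled, y along the sled's travel, z up. Polished, slippery steel infeed plate, 10 mm high, at x -140..0, y -75..75 mm. Lock bracket 62 x 45 mm at x 95, y -135, its slotted collar 66 mm high. Boring head, 137 mm high, at x 185..320, y 100..200.
- stop_edge (a point): Middle of the sled's top near edge: the low stop, 28 mm above the bench, 18 mm above the infeed plate. Sled: flat, rubber-lined top 148 mm (x) by 140 mm (y), beginning at this edge. Moves with the sled.
- bit_tip (a point): Tip of the boring bit, 73 mm above the bench, at x 160, y 150 mm of the fixture; it points to -x.
- blank_mid (a point): Centre of the loose light-wood blank, 90 x 90 x 150 mm, about 0.65 kg. Its z runs along the 150 mm towards the crossed end. It starts upright on the infeed plate (top 160 mm above the bench), far side about 5 to 35 mm short of the sled's edge, roughly square to it. Pushed 120 mm above the plate it slides to the edge, then tips with a few N and falls over by itself past about 40 degrees.
- blank_end (a point): Centre of the blank's pencil-crossed end, 75 mm from its centre. Tipped well, the blank lies with its top 118 mm above the bench and its foot overhanging the sled's near edge by 18 to 40 mm.
- pin_grip (a point): Centre of the lock pin's black T-grip: a bar 46 mm (its x) by 13 mm (its y) by 28 mm high, on the upright pin axis; 100 mm above the bench with the pin down. At the start its long side runs along the fixture's x. It rises and turns with the pin.
- pin_lift (a joint): How far the lock pin is pulled up, m: 0 = down, locking the sled; at most 0.028. A spring pulls it down with 4.5 N at 0, 9 N at the top. Its cross-arms clear the collar's rim, so that it can turn, above 0.020; parked in the rest notch it stands at about 0.016; the sled is free above 0.010.
- pin_turn (a joint): Turn of the lock pin, rad, counter-clockwise seen from above: 0 = as at the start (arms in the deep slots), the rest notch lies at 1.2 (4 mm deep, 0.2 wide either side), at most 1.45.
- sled_handle (a point): On the axis of the sled's upright black round handle, 22 mm diameter, 23 to 93 mm above the bench; this point is 75 mm up, at x 20, y -110 mm of the fixture at the start. It travels with the sled; the sled's middle lies 110 mm to +y of it.
- sled (a joint): Travel of the sled towards the fixture's +y, m: 0 = loading place (locked), 0.15 = fully home on its end stop. About 3 N of friction; it stays where it is left.
- plug: Bystander: small turned wood plug, 40 mm diameter, 40 mm high, standing on the grey plate near the blank. Origin under its centre.
- wax_jar: Bystander: amber jar, 60 mm diameter, 70 mm high, on the bench beside the fixture. Origin under its centre.
- bowl: Bystander: turned wood bowl, 130 mm diameter, 50 mm high. Origin under its centre.
- disc: Bystander: round bowl blank, 120 mm diameter, 45 mm high. Origin under its centre.
- sanding_block: Bystander: cork sanding block, 110 x 60 x 30 mm. Origin under its centre.
- gouge: Bystander: lathe gouge lying on the bench, 340 mm long with a dark wood handle, 34 mm high. Origin on the bench at the ferrule; x towards the blade.
- mallet: Bystander: carver's mallet standing on its round head, 84 mm diameter, 235 mm high. Origin under its centre.
There are look-alikes about, which are no part of the job. What is shaped like the part that bears blank_mid but green or turquoise is not meant.

How it is judged:
On the way, in this order (a step that is already met when the one before it is completed fails the run):
1. the blank lies flat on the sled, crossed end away from the robot, with the sled still locked at its loading place (angle between blank_mid's own z axis and vertical between 1.48 and 1.66 rad and x of blank_mid in the frame of fixture between 0.02 and 0.08 m and x of blank_end in the frame of fixture above 0.08 m and height (world z) of blank_mid between 0.068 and 0.08 m and y of blank_mid in the frame of sled_handle between 0.085 and 0.135 m and angle between the z axis of blank_mid and the x axis of fixture, either way round below 0.25 rad and linear speed of blank below 0.02 m/s and value of joint sled below 0.01 m and value of joint pin_lift below 0.006 m), for 0.2 s.
2. the lock pin is parked up in its rest notch and let go, with the sled not yet home (value of joint pin_lift above 0.012 m and value of joint pin_turn above 0.9 rad and contact force between pin_turn and the fingers below 0.1 N and value of joint sled below 0.08 m), for 0.2 s.
At the end, for the whole second after the job is handed in: Blank lies flat (5 deg) on the sled, length within 14 deg of the fixture's x, crossed end away, centre 20 to 80 mm past the sled's near edge and within 25 mm of its middle along y; pin parked (lift over 12 mm, turn over 0.9 rad); sled home (over 145 mm); all still and let go (angle between blank_mid's own z axis and vertical between 1.48 and 1.66 rad and x of blank_mid in the frame of fixture between 0.02 and 0.08 m and x of blank_end in the frame of fixture above 0.08 m and height (world z) of blank_mid between 0.068 and 0.08 m and y of blank_mid in the frame of sled_handle between 0.085 and 0.135 m and angle between the z axis of blank_mid and the x axis of fixture, either way round below 0.25 rad and value of joint pin_lift above 0.012 m and value of joint pin_turn above 0.9 rad and value of joint sled above 0.145 m and linear speed of blank below 0.02 m/s and contact force between sled and the fingers below 0.1 N); the robot touches nothing.
It fails at once if another thing on the bench is moved more than 30 mm (distance of any of plug, wax_jar, bowl, disc, sanding_block, gouge, mallet from where it was at the start of the episode above 0.03 m).
It also fails if it takes over 61 s, if anything falls off the work surface, if the arm or the gripper's body presses on something with over 40 N, if the wrist force passes 120 N, or if a joint passes its speed limit or range.

## Working session

There is one attempt and no reset: what is moved stays moved. The work goes in short steps, Python scripts to look and compute and a tool call to move; the robot and the scene stay as the last step left them, time stands still between calls to the robot, and variables do not carry over. Pictures are saved under pics/ and viewed, and the job is handed in when it is done.

Besides the shell and the picture viewer there is one more tool, called in YAML: its name, and indented under it one key for each argument. apply_moves: Moves the arm, as the interface text tells. Its arguments: {"type":"object","properties":{"motion":{"type":"array"}},"required":["motion"]}

```bash
ls; mkdir -p pics
python3 - <<'E'
from workcell import bot
import cv2
print(bot.observe())
for n in ["scene","side","wrist"]:
    f=bot.grab_frame(n); cv2.imwrite(f"pics/{n}0.png",f["pixels"]); print(n,f["intrinsics"],f["dist_coeffs"],f["world_from_camera"])
E
```

```text
pics
{'t': 0.0, 'qpos': array([ 1.12482345,  0.53716874, -0.00445273,  1.53890213,  0.0026139 ,
        1.06731019, -0.07118561]), 'qd': array([-9.36239364e-04,  3.99617064e-04, -3.02633470e-04,  1.66338143e-03,
        2.37853084e-04, -9.49160383e-05, -1.20349961e-03]), 'effort': array([-1.53876722e-04, -5.83414078e+01,  1.04841571e+00, -2.59101534e+01,
        1.23145507e-02,  9.57379583e-03,  1.79155762e-05]), 'tcp_pos': array([ 0.2407135 , -0.60310336,  0.24139998]), 'ee_rot': array([-3.08340438e+00, -5.92804978e-01,  7.35845448e-04]), 'wrist_force': array([-0.15777352, -0.46456818, -0.14057107]), 'moment': array([-0.02149441, -0.00638224, -0.04865812]), 'grip_width': 0.08534584870958271}
scene [[443.49048471   0.         276.14066932]
 [  0.         443.49048471 211.43652265]
 [  0.           0.           1.        ]] [-0.035809  0.        0.        0.        0.      ] [[-0.59090423  0.55146864 -0.58882471  1.0890636 ]
 [ 0.80672961  0.39992415 -0.43502644  0.47140082]
 [-0.00441822 -0.73208129 -0.68120295  0.8159562 ]
 [ 0.          0.          0.          1.        ]]
side [[440.09175565   0.         284.67303957]
 [  0.         440.09175565 209.65719993]
 [  0.           0.           1.        ]] [0.02647981 0.         0.         0.         0.        ] [[-0.89308751 -0.25508219  0.37057762  0.09520326]
 [-0.44934168  0.46537295 -0.76257463  0.85376423]
 [ 0.02206241 -0.84756185 -0.53023783  0.72073049]
 [ 0.          0.          0.          1.        ]]
wrist [[339.48334087   0.         280.14903723]
 [  0.         339.48334087 205.37277125]
 [  0.           0.           1.        ]] [-0.0233145  0.         0.         0.         0.       ] [[ 0.37042284 -0.89255347 -0.2571677   0.30709871]
 [-0.92885916 -0.35676246 -0.09970565 -0.57705607]
 [-0.00275516  0.27580582 -0.96120942  0.37358617]
 [ 0.          0.          0.          1.        ]]
```

View pics/scene0.png

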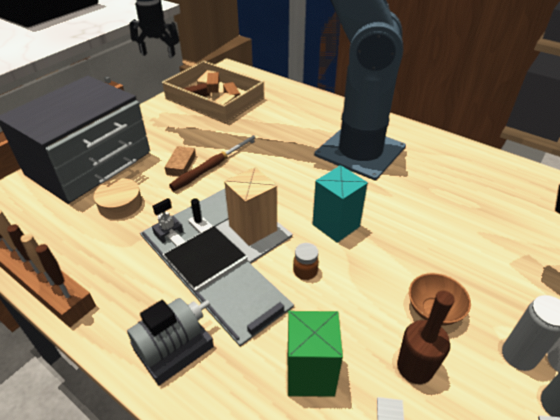

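View pics/side0.png

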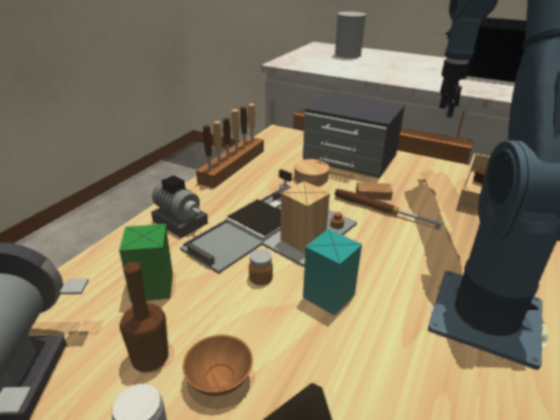

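View pics/wrist0.png

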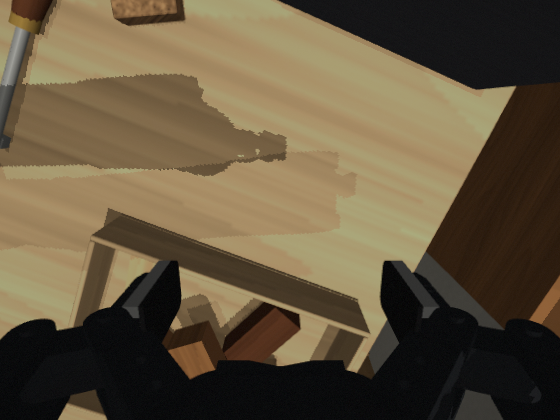

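The wanted blank is the light-wood one, at scene (250,205) and side (305,220). The look-alikes are the teal block at scene (340,200) and the green block at scene (315,350). The plug is visible only in the side view, at (337,220). Next I'll take close crops.

```bash
cat > h.py <<'E'
import numpy as np, cv2
from workcell import bot
def ray(f,uv):
    K=f["intrinsics"];D=f["dist_coeffs"];T=f["world_from_camera"]
    p=cv2.undistortPoints(np.array([[uv]],float),np.array(K),np.array(D))[0,0]
    d=T[:3,:3]@np.array([p[0],p[1],1]); return T[:3,3],d/np.linalg.norm(d)
def onz(f,uv,z):
    o,d=ray(f,uv); return o+d*(z-o[2])/d[2]
def tri(obs):
    A=np.zeros((3,3));b=np.zeros(3);R=[]
    for f,uv in obs:
        o,d=ray(f,uv);P=np.eye(3)-np.outer(d,d);A+=P;b+=P@o;R.append((o,P))
    x=np.linalg.solve(A,b); return x,[np.linalg.norm(P@(x-o)) for o,P in R]
def proj(f,X):
    T=np.linalg.inv(f["world_from_camera"]);r=cv2.Rodrigues(T[:3,:3])[0]
    return cv2.projectPoints(np.array(X,float).reshape(-1,1,3),r,T[:3,3],np.array(f["intrinsics"]),np.array(f["dist_coeffs"]))[0][:,0]
def crop(f,x0,y0,w,h,s,fn):
    c=cv2.resize(f["pixels"][y0:y0+h,x0:x0+w],None,fx=s,fy=s,interpolation=cv2.INTER_CUBIC)
    for i in range(0,w,20): cv2.putText(c,str(x0+i),(i*s,8),0,.3,(0,0,255),1); cv2.line(c,(i*s,0),(i*s,h*s),(0,0,255) if i%100==0 else (90,90,200),1) if 0 else cv2.line(c,(i*s,9),(i*s,14),(0,0,255),1)
    for i in range(0,h,20): cv2.putText(c,str(y0+i),(0,i*s+4),0,.3,(0,0,255),1)
    cv2.imwrite(fn,c)
E
python3 - <<'E'
from h import *
import pickle
F={n:bot.grab_frame(n) for n in ["scene","side"]}
pickle.dump(F,open("f0.pkl","wb"))
crop(F["scene"],130,150,180,200,4 if 0 else 3,"pics/c1.png")
crop(F["side"],180,150,190,130,4,"pics/c2.png")
E
```

```text
(no output)
```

View pics/c1.png

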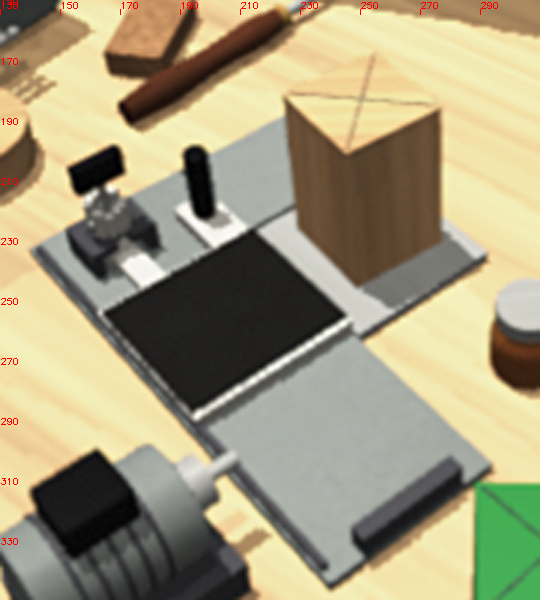

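View pics/c2.png

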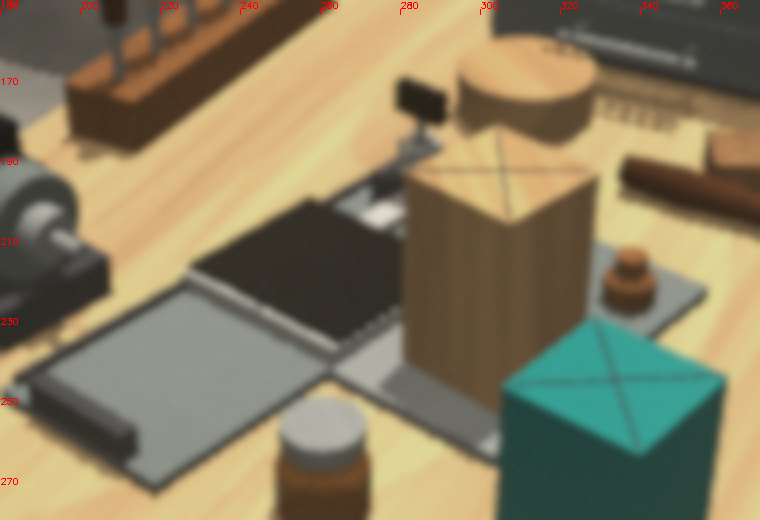

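Run:
```python
from h import *
import pickle
np.set_printoptions(precision=4,suppress=True)
F=pickle.load(open("f0.pkl","rb"));S,D=F["scene"],F["side"]
s=lambda x,y:(130+x/3,150+y/3); d=lambda x,y:(180+x/4,150+y/4)
for n,a in dict(farneg=(105,312),nearneg=(255,230),nearpos=(350,320),farpos=(195,410)).items(): print(n,onz(S,s(*a),.028))
for n,a,b in [("farpos",(195,410),(190,268)),("nearpos",(350,320),(340,348)),("farneg",(105,312),(310,198))]: print(n,tri([(S,s(*a)),(D,d(*b))]))
print("blank")
for a,b in [((285,95),(500,127)),((375,55),(598,178)),((441,108),(510,222)),((348,153),(403,175)),((365,101),(503,170))]:
    print(tri([(S,s(*a)),(D,d(*b))]),onz(S,s(*a),.16)[:2],onz(D,d(*b),.16)[:2])
print("grip",tri([(S,s(97,171)),(D,d(420,102))]),onz(S,s(97,171),.1))
print("handle top",onz(S,s(197,152),.093))
print("bit",onz(S,s(236,455),.073))
print("plug",onz(D,d(630,255),.04),onz(D,d(630,300),.01))
```

```text
farneg [ 0.6825 -0.1577  0.028 ]
nearneg [ 0.5438 -0.1232  0.028 ]
nearpos [0.5747 0.0044 0.028 ]
farpos [ 0.7105 -0.0328  0.028 ]
farpos (array([ 0.7093, -0.0341,  0.0242]), [np.float64(0.0009554721535311204), np.float64(0.0009554721535311354)])
nearpos (array([ 0.5688, -0.0014,  0.02  ]), [np.float64(0.000896220231080835), np.float64(0.0008962202310807807)])
farneg (array([ 0.6814, -0.1593,  0.0254]), [np.float64(0.000387856944034855), np.float64(0.00038785694403501537)])
blank
(array([ 0.5053, -0.1098,  0.156 ]), [np.float64(0.0009841920075195016), np.float64(0.000984192007519538)]) [ 0.5098 -0.105 ] [ 0.5027 -0.1048]
(array([ 0.423, -0.084,  0.154]), [np.float64(0.0006470232461714046), np.float64(0.0006470232461714574)]) [ 0.4283 -0.0798] [ 0.4194 -0.0729]
(array([0.4482, 0.0006, 0.1575]), [np.float64(0.0005837655198471127), np.float64(0.0005837655198470414)]) [0.4512 0.003 ] [0.4467 0.0034]
(array([ 0.5327, -0.0227,  0.1572]), [np.float64(0.0012645546702889903), np.float64(0.0012645546702889534)]) [ 0.534  -0.0221] [ 0.5302 -0.0162]
(array([ 0.4771, -0.0517,  0.1594]), [np.float64(0.00122608738748254), np.float64(0.0012260873874824568)]) [ 0.4789 -0.0498] [ 0.4769 -0.0529]
grip (array([ 0.6175, -0.2177,  0.0984]), [np.float64(0.0004219974318057112), np.float64(0.00042199743180553265)]) [ 0.6183 -0.2167  0.1   ]
handle top [ 0.5491 -0.1738  0.093 ]
bit [0.7432 0.0448 0.073 ]
plug [ 0.4271 -0.1787  0.04  ] [ 0.4199 -0.1671  0.01  ]
```

Run:
```python
from h import *
np.set_printoptions(precision=4,suppress=True)
f=np.array([[0,-70],[0,70],[148,70],[148,-70],[20,-110],[95,-135],[160,150]])/1000
w=np.array([[.5438,-.1232],[.5747,.0044],[.7105,-.0328],[.6825,-.1577],[.5491,-.1738],[.618,-.217],[.7432,.0448]])
fc=f-f.mean(0);wc=w-w.mean(0)
a=np.arctan2((fc[:,0]*wc[:,1]-fc[:,1]*wc[:,0]).sum(),(fc*wc).sum())
R=np.array([[np.cos(a),-np.sin(a)],[np.sin(a),np.cos(a)]]);o=w.mean(0)-R@f.mean(0)
print(a,o);print((w-o)@R-f)
b=np.array([[.5065,-.107],[.425,-.081],[.4485,.0015],[.533,-.022]])
print((b-o)@R, (b.mean(0)-o)@R)
print("plug",(np.array([[.4271,-.1787],[.4199,-.1671]])-o)@R)
```

```text
-0.23484781443357786 [ 0.5555 -0.0614]
[[ 0.003   0.0072]
 [ 0.0033 -0.0015]
 [-0.0039 -0.0061]
 [-0.0021  0.0059]
 [-0.0001 -0.0008]
 [ 0.002  -0.0018]
 [-0.0022 -0.003 ]]
[[-0.0371 -0.0557]
 [-0.1224 -0.0494]
 [-0.1187  0.0363]
 [-0.0311  0.0331]] [-0.0773 -0.0089]
plug [[-0.0976 -0.1439]
 [-0.1073 -0.1343]]
```

```bash
cat >> h.py <<'E'
from scipy.spatial.transform import Rotation as Ro
A=-.235;O=np.array([.5555,-.0614])
def f2w(x,y): c,s=np.cos(A),np.sin(A); return np.array([O[0]+c*x-s*y,O[1]+s*x+c*y])
def w2f(p): c,s=np.cos(A),np.sin(A); d=np.array(p)[:2]-O; return np.array([c*d[0]+s*d[1],-s*d[0]+c*d[1]])
def down(yaw): # tool x at yaw, z down
    c,s=np.cos(yaw),np.sin(yaw); return Ro.from_matrix(np.array([[c,s,0],[s,-c,0],[0,0,-1]]))
def rel(p,yaw,st=None):
    st=st or bot.observe(); R0=Ro.from_rotvec(st["ee_rot"])
    print("lin",np.round(R0.inv().apply(np.array(p)-st["tcp_pos"]),4),"rot",np.round((R0.inv()*down(yaw)).as_rotvec(),4))
E
python3 - <<'E'
from h import *
import pickle
np.set_printoptions(precision=3,suppress=True)
F=pickle.load(open("f0.pkl","rb"));S,D=F["scene"],F["side"]
for u in [(340,168),(315,183),(366,182),(340,200)]: print("teal",onz(S,u,.15))
print(tri([(S,(340,183)),(D,(333,246))]))
print("cab",onz(S,(70,197),0),onz(S,(148,152),0),tri([(S,(138,88)),(D,(402,105))]))
p=f2w(-.150,-.009);print(p)
rel([*p,.30],-.235+np.pi)
E
```

```text
teal [0.294 0.081 0.15 ]
teal [0.38  0.062 0.15 ]
teal [0.305 0.158 0.15 ]
teal [0.398 0.141 0.15 ]
(array([0.338, 0.107, 0.144]), [np.float64(0.00015327479649287657), np.float64(0.00015327479649291528)])
cab [ 0.678 -0.558  0.   ] [ 0.399 -0.543  0.   ] (array([ 0.377, -0.548,  0.239]), [np.float64(0.024939892149273737), np.float64(0.024939892149273713)])
[ 0.408 -0.035]
lin [ 0.365 -0.466 -0.058] rot [-0.001 -0.001 -2.527]
```

apply_moves:
  motion:
    - {"linear": [0, 0, -0.05], "rot": [0, 0, 0], "hand": 1}
    - {"linear": [0.03, -0.04, -0.06], "rot": [0, 0, -0.15], "hand": 1}
    - {"linear": [0.06, -0.08, -0.06], "rot": [0, 0, -0.3], "hand": 1}
    - {"linear": [0.09, -0.12, -0.06], "rot": [0, 0, -0.45], "hand": 1}
    - {"linear": [0.12, -0.155, -0.06], "rot": [0, 0, -0.6], "hand": 1}
    - {"linear": [0.15, -0.19, -0.06], "rot": [0, 0, -0.75], "hand": 1}
    - {"linear": [0.18, -0.23, -0.06], "rot": [0, 0, -0.9], "hand": 0.8}
    - {"linear": [0.21, -0.27, -0.06], "rot": [0, 0, -1.05], "hand": 0.8}
    - {"linear": [0.24, -0.31, -0.06], "rot": [0, 0, -1.2], "hand": 0.8}
    - {"linear": [0.27, -0.345, -0.06], "rot": [0, 0, -1.35], "hand": 0.8}
    - {"linear": [0.3, -0.38, -0.06], "rot": [0, 0, -1.5], "hand": 0.8}
    - {"linear": [0.32, -0.41, -0.06], "rot": [0, 0, -1.65], "hand": 0.7}
    - {"linear": [0.34, -0.44, -0.06], "rot": [0, 0, -1.8], "hand": 0.7}
    - {"linear": [0.365, -0.466, -0.06], "rot": [0, 0, -1.95], "hand": 0.7}
    - {"linear": [0.365, -0.466, -0.06], "rot": [0, 0, -2.1], "hand": 0.7}
    - {"linear": [0.365, -0.466, -0.06], "rot": [0, 0, -2.25], "hand": 0.7}
    - {"linear": [0.365, -0.466, -0.06], "rot": [0, 0, -2.4], "hand": 0.7}
    - {"linear": [0.365, -0.466, -0.06], "rot": [0, 0, -2.527], "hand": 0.7}
    - {"linear": [0.365, -0.466, -0.06], "rot": [0, 0, -2.527], "hand": 0.7}

```text
t: 2.15
tcp_pos: [0.407, -0.0354, 0.3022]
ee_rot: [-0.366, -3.12, -0.001]
wrist_force: [1.0, -0.9, 0.0]
grip_width: 0.0597
```

Run:
```python
from h import *
np.set_printoptions(precision=3,suppress=True)
s=bot.observe();print(s["t"],s["tcp_pos"],s["qpos"],s["grip_width"],w2f(s["tcp_pos"]))
p=f2w(-.147,-.007);rel([*p,.135],-.235+np.pi)
for n in ["scene","side","wrist"]: cv2.imwrite(f"pics/{n}1.png",bot.grab_frame(n)["pixels"])
```

```text
2.15 [ 0.407 -0.035  0.302] [ 0.647  0.089 -0.698  2.027  0.065  1.048  1.256] 0.05966698983764468 [-0.15  -0.009]
lin [-0.004  0.002  0.167] rot [ 0.001 -0.001  0.001]
```

View pics/scene1.png

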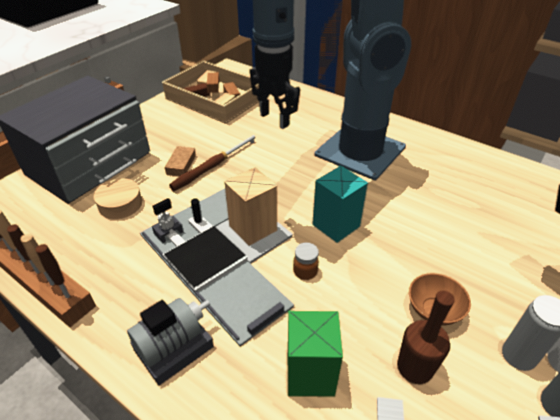

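View pics/wrist1.png

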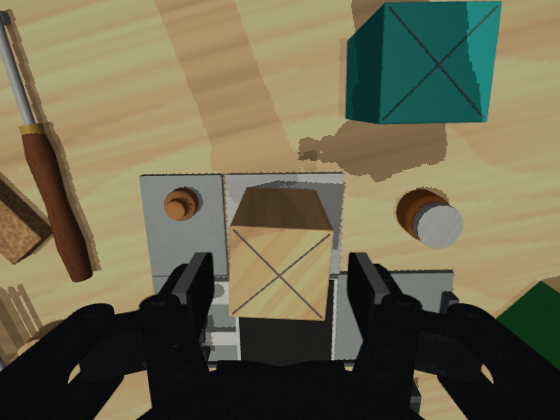

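Run:
```python
from h import *
import pickle
np.set_printoptions(precision=3,suppress=True)
f=bot.grab_frame("wrist");pickle.dump(f,open("w1.pkl","wb"))
P=[onz(f,u,.16) for u in [(230,230),(334,234),(325,320),(229,316)]]
for p in P: print(p,w2f(p))
print("mid",w2f(onz(f,(281,274),.16)),[np.linalg.norm(P[i]-P[i-1]) for i in range(4)])
print("plug top",w2f(onz(f,(179,212),.05)),onz(f,(179,212),.05))
for u in [(225,174),(344,173),(339,271),(332,361),(240,361),(238,318)]: print("plate",w2f(onz(f,u,.010)),w2f(onz(f,u,.028)))
```

```text
[ 0.428 -0.084  0.16 ] [-0.119 -0.051]
[0.453 0.002 0.16 ] [-0.115  0.038]
[ 0.535 -0.022  0.16 ] [-0.029  0.033]
[ 0.509 -0.108  0.16 ] [-0.034 -0.056]
mid [-0.077 -0.008] [np.float64(0.08506320344768133), np.float64(0.08955856661198142), np.float64(0.08573123531877372), np.float64(0.0895191994954579)]
plug top [-0.102 -0.128] [ 0.427 -0.162  0.05 ]
plate [-0.14  -0.078] [-0.143 -0.075]
plate [-0.14   0.073] [-0.144  0.069]
plate [-0.004  0.073] [-0.013  0.069]
plate [0.146 0.069] [0.13  0.066]
plate [ 0.145 -0.069] [ 0.13  -0.067]
plate [ 0.07 -0.07] [ 0.058 -0.067]
```

apply_moves:
  motion:
    - {"linear": [0, 0, 0.05], "rot": [0, 0, 0], "hand": 0.7}
    - {"linear": [0, 0, 0.1], "rot": [0, 0, 0], "hand": 0.7}
    - {"linear": [0, 0, 0.14], "rot": [0, 0, 0], "hand": 0.7}
    - {"linear": [0, 0, 0.172], "rot": [0, 0, 0], "hand": 0.7}
    - {"linear": [0, 0, 0.172], "rot": [0, 0, 0], "hand": 0.7}
    - {"linear": [-0.006, 0.001, 0.172], "rot": [0, 0, 0], "hand": 0.7}
    - {"linear": [-0.012, 0.001, 0.172], "rot": [0, 0, 0], "hand": 0.7}
    - {"linear": [-0.017, 0.001, 0.172], "rot": [0, 0, 0], "hand": 0.7}
    - {"linear": [-0.021, 0.001, 0.172], "rot": [0, 0, 0], "hand": 0.7}
    - {"linear": [-0.025, 0.001, 0.172], "rot": [0, 0, 0], "hand": 0.7}
    - {"linear": [-0.029, 0.001, 0.172], "rot": [0, 0, 0], "hand": 0.7}
    - {"linear": [-0.033, 0.001, 0.172], "rot": [0, 0, 0], "hand": 0.7}
    - {"linear": [-0.037, 0.001, 0.172], "rot": [0, 0, 0], "hand": 0.7}
    - {"linear": [-0.041, 0.001, 0.172], "rot": [0, 0, 0], "hand": 0.7}
    - {"linear": [-0.041, 0.001, 0.172], "rot": [0, 0, 0], "hand": 0.7}

```text
t: 3.85
tcp_pos: [0.4481, -0.0441, 0.1303]
ee_rot: [0.372, 3.119, 0.002]
wrist_force: [0.7, 0.2, 0.2]
grip_width: 0.06
```

Run:
```python
from h import *
np.set_printoptions(precision=3,suppress=True)
s=bot.observe();print(s["t"],s["tcp_pos"],s["wrist_force"],s["grip_width"],w2f(s["tcp_pos"]))
f=[bot.grab_frame(n) for n in ["scene","side"]]
crop(f[0],150,60,200,200,3,"pics/s2.png");crop(f[1],200,60,200,190,3,"pics/d2.png")
```

```text
3.85 [ 0.448 -0.044  0.13 ] [0.705 0.165 0.189] 0.059998001874187544 [-0.108 -0.008]
```

View pics/s2.png

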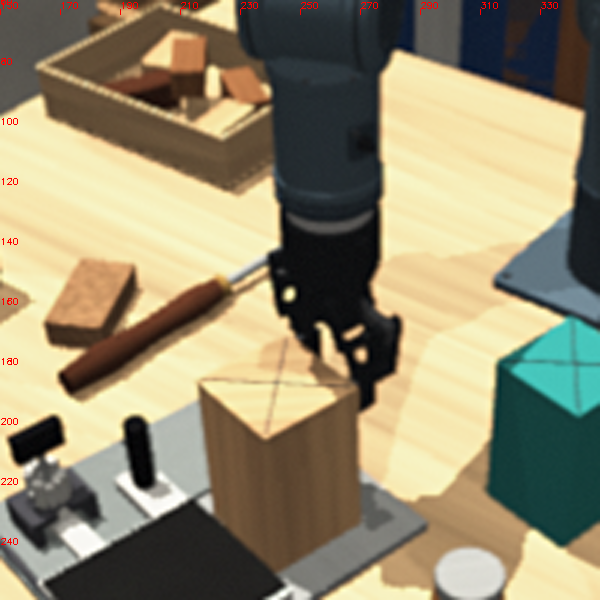

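View pics/d2.png

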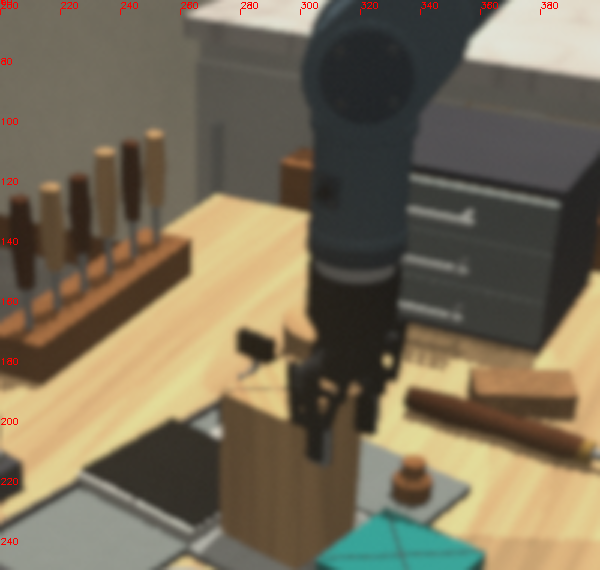

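apply_moves:
  motion:
    - {"linear": [-0.006, 0, 0], "rot": [0, 0, 0], "hand": 0.7}
    - {"linear": [-0.012, 0, -0.004], "rot": [0, 0, 0], "hand": 0.7}
    - {"linear": [-0.018, 0, -0.009], "rot": [0, 0, 0], "hand": 0.7}
    - {"linear": [-0.024, 0, -0.013], "rot": [0, 0, 0], "hand": 0.7}
    - {"linear": [-0.03, 0, -0.017], "rot": [0, 0, 0], "hand": 0.7}
    - {"linear": [-0.036, 0, -0.02], "rot": [0, 0, 0], "hand": 0.7}
    - {"linear": [-0.042, 0, -0.023], "rot": [0, 0, 0], "hand": 0.7}
    - {"linear": [-0.048, 0, -0.025], "rot": [0, 0, 0], "hand": 0.7}
    - {"linear": [-0.054, 0, -0.027], "rot": [0, 0, 0], "hand": 0.7}
    - {"linear": [-0.06, 0, -0.029], "rot": [0, 0, 0], "hand": 0.7}

```text
t: 4.95
tcp_pos: [0.5068, -0.0581, 0.1596]
ee_rot: [0.372, 3.118, 0.002]
wrist_force: [-0.9, 0.2, 0.0]
grip_width: 0.0598
```

Run:
```python
from h import *
np.set_printoptions(precision=3,suppress=True)
s=bot.observe();print(s["t"],s["tcp_pos"],s["wrist_force"],s["grip_width"],w2f(s["tcp_pos"]))
f=[bot.grab_frame(n) for n in ["scene","side"]]
crop(f[0],150,60,200,200,3,"pics/s3.png");crop(f[1],200,60,200,190,3,"pics/d3.png")
```

```text
4.95 [ 0.507 -0.058  0.16 ] [-0.949  0.218  0.006] 0.05977517383397773 [-0.048 -0.008]
```

View pics/s3.png

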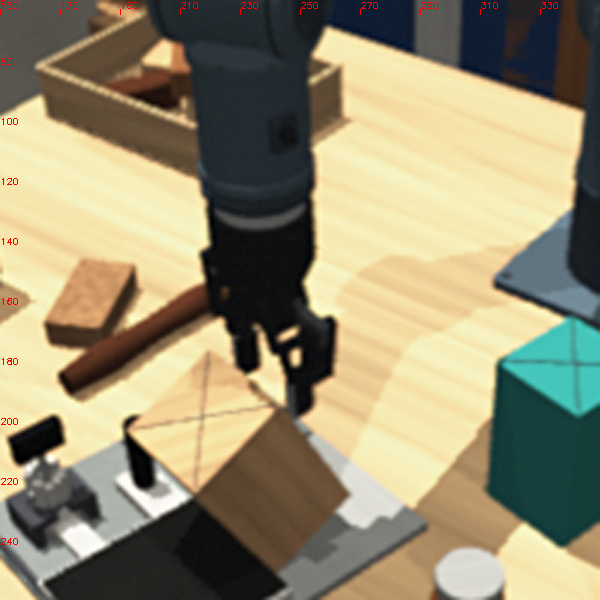

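View pics/d3.png

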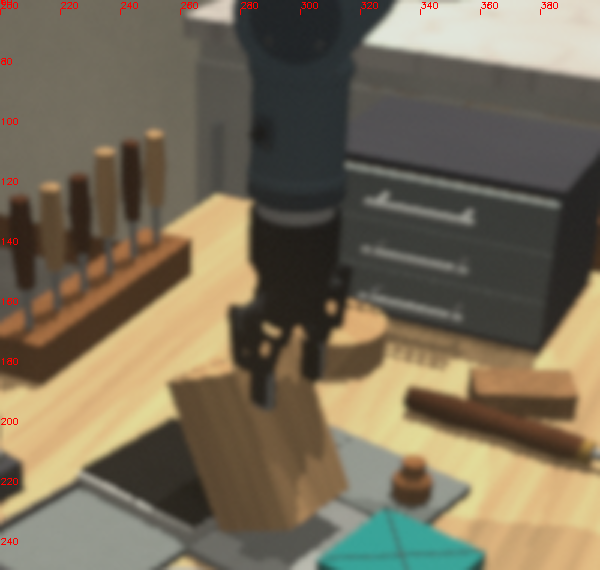

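The scene view shows the blank leaning about 25-30° over the sled edge and square to it. I'll keep pushing.

apply_moves:
  motion:
    - {"linear": [-0.005, 0, -0.001], "rot": [0, 0, 0], "hand": 0.7}
    - {"linear": [-0.01, 0, -0.002], "rot": [0, 0, 0], "hand": 0.7}
    - {"linear": [-0.015, 0, -0.003], "rot": [0, 0, 0], "hand": 0.7}
    - {"linear": [-0.02, 0, -0.004], "rot": [0, 0, 0], "hand": 0.7}
    - {"linear": [-0.025, 0, -0.004], "rot": [0, 0, 0], "hand": 0.7}
    - {"linear": [-0.03, 0, -0.004], "rot": [0, 0, 0], "hand": 0.7}
    - {"linear": [-0.034, 0, -0.004], "rot": [0, 0, 0], "hand": 0.7}
    - {"linear": [-0.038, 0, -0.004], "rot": [0, 0, 0], "hand": 0.7}
    - {"linear": [-0.042, 0, -0.004], "rot": [0, 0, 0], "hand": 0.7}
    - {"linear": [-0.046, 0, -0.004], "rot": [0, 0, 0], "hand": 0.7}
    - {"linear": [-0.046, 0, -0.004], "rot": [0, 0, 0], "hand": 0.7}
    - {"linear": [-0.046, 0, -0.01], "rot": [0, 0, 0], "hand": 0.7}
    - {"linear": [-0.046, 0, -0.03], "rot": [0, 0, 0], "hand": 0.7}

```text
t: 6.35
tcp_pos: [0.5505, -0.0691, 0.1888]
ee_rot: [-0.372, -3.118, -0.002]
wrist_force: [-0.7, 0.4, 0.2]
grip_width: 0.0597
```

Run:
```python
from h import *
np.set_printoptions(precision=3,suppress=True)
s=bot.observe();print(s["t"],s["tcp_pos"],s["wrist_force"],s["grip_width"],w2f(s["tcp_pos"]))
f=[bot.grab_frame(n) for n in ["scene","side"]]
crop(f[0],130,100,200,200,3,"pics/s4.png");crop(f[1],200,90,200,190,3,"pics/d4.png")
```

```text
6.35 [ 0.551 -0.069  0.189] [-0.7    0.392  0.224] 0.05973806412180191 [-0.003 -0.009]
```

View pics/s4.png

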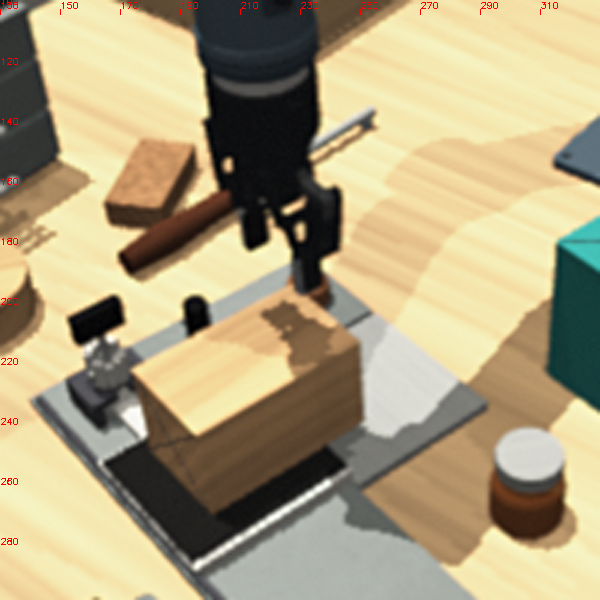

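View pics/d4.png

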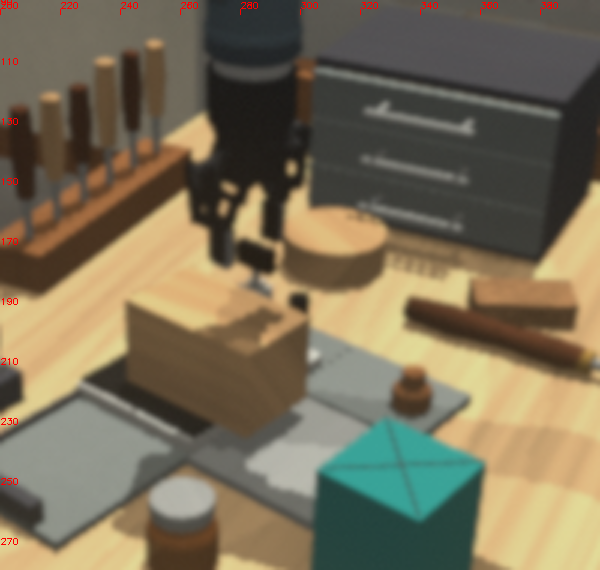

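Run:
```python
from h import *
np.set_printoptions(precision=3,suppress=True)
S=bot.grab_frame("scene");D=bot.grab_frame("side")
s=lambda x,y:(130+x/3,100+y/3);d=lambda x,y:(200+x/3,90+y/3)
for n,a,b in [("far-neg",(133,371),None),("far-pos",(195,437),(125,303)),("near-pos",(362,348),(247,355))]:
    print(n,w2f(onz(S,s(*a),.118)), b and w2f(onz(D,d(*b),.118)), b and tri([(S,s(*a)),(D,d(*b))]))
print("near-neg side",w2f(onz(D,d(308,315),.118)))
# axis point: grip, handle at current
p=f2w(.095,-.135);rel([*p,.22],-.235)
print(p,bot.observe()["qpos"],bot.observe()["t"])
```

```text
far-neg [ 0.112 -0.05 ] None None
far-pos [0.113 0.037] [0.101 0.044] (array([ 0.671, -0.055,  0.111]), [np.float64(0.0012330689987644578), np.float64(0.0012330689987643526)])
near-pos [-0.034  0.042] [-0.041  0.037] (array([ 0.527, -0.018,  0.114]), [np.float64(0.0023382121716566235), np.float64(0.0023382121716565376)])
near-neg side [-0.037 -0.053]
lin [-0.097 -0.126 -0.03 ] rot [ 0.005 -0.002  3.139]
[ 0.616 -0.215] [ 0.495  0.51  -0.593  1.812  0.349  0.921  1.081] 6.55
```

apply_moves:
  motion:
    - {"linear": [0, 0, -0.04], "rot": [0, 0, 0.15], "hand": 0.5}
    - {"linear": [-0.005, -0.007, -0.06], "rot": [0, 0, 0.3], "hand": 0.5}
    - {"linear": [-0.01, -0.014, -0.06], "rot": [0, 0, 0.45], "hand": 0.5}
    - {"linear": [-0.015, -0.021, -0.06], "rot": [0, 0, 0.6], "hand": 0.5}
    - {"linear": [-0.02, -0.028, -0.06], "rot": [0, 0, 0.75], "hand": 0.5}
    - {"linear": [-0.025, -0.035, -0.06], "rot": [0, 0, 0.9], "hand": 0.5}
    - {"linear": [-0.03, -0.042, -0.06], "rot": [0, 0, 1.05], "hand": 0.5}
    - {"linear": [-0.036, -0.049, -0.06], "rot": [0, 0, 1.2], "hand": 0.5}
    - {"linear": [-0.042, -0.056, -0.06], "rot": [0, 0, 1.35], "hand": 0.5}
    - {"linear": [-0.048, -0.063, -0.06], "rot": [0, 0, 1.5], "hand": 0.5}
    - {"linear": [-0.054, -0.07, -0.06], "rot": [0, 0, 1.65], "hand": 0.5}
    - {"linear": [-0.06, -0.077, -0.06], "rot": [0, 0, 1.8], "hand": 0.5}
    - {"linear": [-0.066, -0.084, -0.06], "rot": [0, 0, 1.95], "hand": 0.5}
    - {"linear": [-0.072, -0.091, -0.06], "rot": [0, 0, 2.1], "hand": 0.5}
    - {"linear": [-0.077, -0.098, -0.06], "rot": [0, 0, 2.25], "hand": 0.5}
    - {"linear": [-0.082, -0.105, -0.06], "rot": [0, 0, 2.4], "hand": 0.5}
    - {"linear": [-0.087, -0.112, -0.06], "rot": [0, 0, 2.55], "hand": 0.5}
    - {"linear": [-0.09, -0.119, -0.06], "rot": [0, 0, 2.7], "hand": 0.5}
    - {"linear": [-0.094, -0.123, -0.06], "rot": [0, 0, 2.85], "hand": 0.5}
    - {"linear": [-0.097, -0.126, -0.06], "rot": [0, 0, 3.0], "hand": 0.5}

```text
t: 8.55
tcp_pos: [0.616, -0.215, 0.2493]
ee_rot: [-3.137, 0.162, -0.003]
wrist_force: [0.3, 0.1, -0.5]
grip_width: 0.0429
```

Run:
```python
from h import *
np.set_printoptions(precision=3,suppress=True)
s=bot.observe();print(s["t"],s["tcp_pos"],s["qpos"],s["grip_width"],w2f(s["tcp_pos"]))
import pickle
f={n:bot.grab_frame(n) for n in ["scene","side","wrist"]};pickle.dump(f,open("f5.pkl","wb"))
cv2.imwrite("pics/w5.png",f["wrist"]["pixels"])
crop(f["scene"],130,100,200,200,3,"pics/s5.png")
crop(f["side"],200,90,200,190,3,"pics/d5.png")
```

```text
8.55 [ 0.616 -0.215  0.249] [ 0.214  0.533  0.078  1.529 -0.046  1.079 -1.371] 0.042891872147164174 [ 0.095 -0.135]
```

View pics/w5.png

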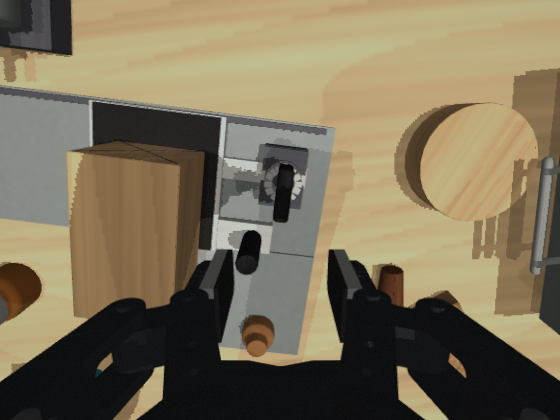

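View pics/s5.png

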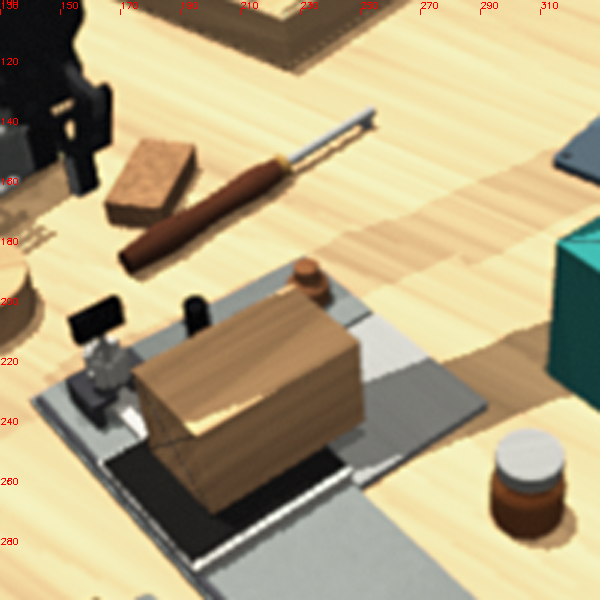

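View pics/d5.png

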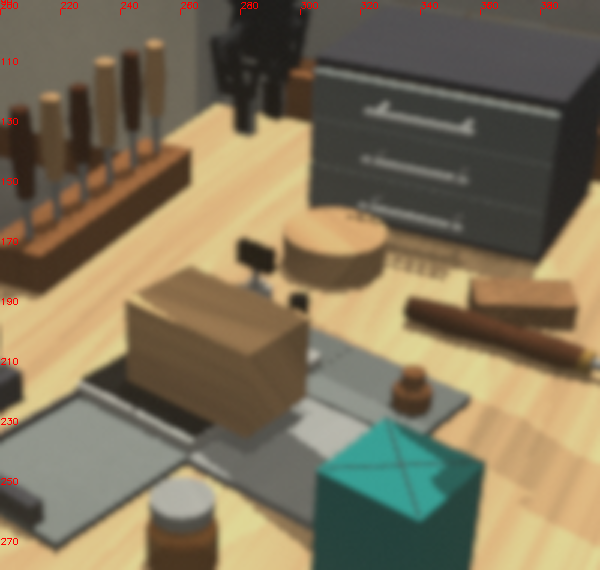

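Run:
```python
from h import *
import pickle
np.set_printoptions(precision=4,suppress=True)
F=pickle.load(open("f5.pkl","rb"))
crop(F["wrist"],200,100,180,190,3,"pics/w5c.png")
for n,b in [("wrist",(240,150,100,90)),("scene",(145,195,35,35))]:
    g=F[n]["pixels"];x,y,w,h=b
    m=(g[y:y+h,x:x+w].max(2)<28).astype(np.uint8)
    k,l,st,c=cv2.connectedComponentsWithStats(m)
    for i in range(1,k):
        if st[i,4]>40: print(n,st[i]+[x,y,0,0,0],c[i]+[x,y])
```

```text
wrist [273 164  21  58 695] [282.2748 195.0576]
wrist [243 231  18   9 129] [251.3566 235.6047]
scene [154 199  17  15 148] [161.7703 206.2635]
```

View pics/w5c.png

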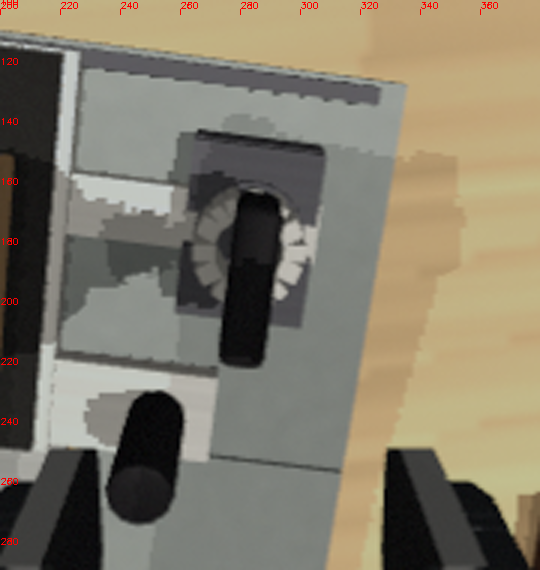

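Run:
```python
from h import *
import pickle
np.set_printoptions(precision=4,suppress=True)
F=pickle.load(open("f5.pkl","rb"));W=F["wrist"];S=F["scene"]
a=onz(W,(280.7,221),.114);b=onz(W,(285.3,187.5),.114)
print(a,b,np.linalg.norm(a-b),w2f((a+b)/2),(a+b)/2,"ang",np.arctan2(*(b-a)[1::-1]))
m=proj(W,(a+b)/2)[0]; print(m)
print("tri centre",tri([(S,(162.1,206.6)),(W,(283.5,197.5))]))
print("handle top",w2f(onz(W,(200+140/3,100+493/3),.093)))
# sled edges
p=(a+b)/2; rel([p[0],p[1],.10],A)
```

```text
[ 0.5974 -0.2127  0.114 ] [ 0.6254 -0.2192  0.114 ] 0.028744820827516542 [ 0.0903 -0.1373] [ 0.6114 -0.216   0.114 ] ang -0.22767883537161154
[282.9678 204.4854]
tri centre (array([ 0.6157, -0.2175,  0.1004]), [np.float64(0.002080677606847022), np.float64(0.0020806776068469646)])
handle top [ 0.0225 -0.1128]
lin [-0.0049  0.002   0.1494] rot [-0.0008 -0.002   0.1418]
```

Run:
```python
from h import *
rel([.618,-.217,.094],A); print(w2f([.618,-.217]))
```

```text
lin [0.0018 0.0024 0.1554] rot [-0.0008 -0.002   0.1418]
[ 0.09701251 -0.13677054]
```

apply_moves:
  motion:
    - {"linear": [0.002, 0.002, 0.03], "rot": [0, -0.002, 0.142], "hand": 0.5}
    - {"linear": [0.002, 0.002, 0.07], "rot": [0, -0.002, 0.142], "hand": 0.5}
    - {"linear": [0.002, 0.002, 0.11], "rot": [0, -0.002, 0.142], "hand": 0.5}
    - {"linear": [0.002, 0.002, 0.14], "rot": [0, -0.002, 0.142], "hand": 0.5}
    - {"linear": [0.002, 0.002, 0.155], "rot": [0, -0.002, 0.142], "hand": 0.5}
    - {"linear": [0.002, 0.002, 0.155], "rot": [0, -0.002, 0.142], "hand": 0.5}

```text
t: 9.3
tcp_pos: [0.6166, -0.2158, 0.0922]
ee_rot: [-3.119, 0.365, 0.007]
wrist_force: [0.3, -0.2, 1.2]
grip_width: 0.0426
```

Run:
```python
from h import *
import pickle
np.set_printoptions(precision=3,suppress=True)
s=bot.observe();print(s["t"],s["tcp_pos"],s["qpos"],s["wrist_force"],s["grip_width"],w2f(s["tcp_pos"]))
f={n:bot.grab_frame(n) for n in ["scene","wrist"]}
cv2.imwrite("pics/w6.png",f["wrist"]["pixels"])
crop(f["scene"],120,140,150,130,4,"pics/s6.png")
```

```text
9.3 [ 0.617 -0.216  0.092] [ 0.21   0.723  0.086  1.624 -0.08   0.803 -1.473] [ 0.29  -0.158  1.173] 0.04261206849930916 [ 0.095 -0.136]
```

View pics/w6.png

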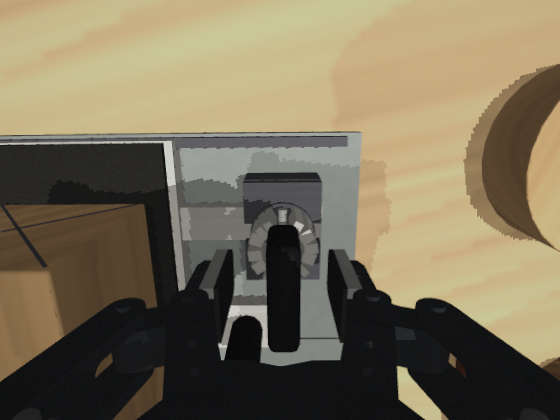

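View pics/s6.png

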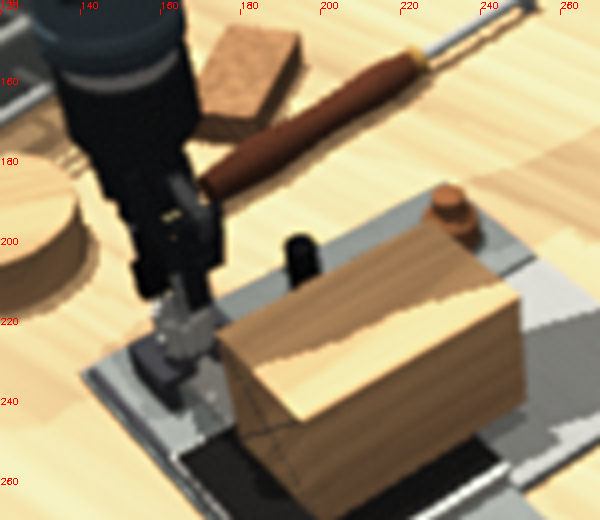

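The T-grip is centred between the jaws, at wrist (284,290), and aligned with them. Next I close the jaws.

apply_moves:
  motion:
    - {"linear": [0, 0.0005, 0], "rot": [0, 0, 0], "hand": 0}
    - {"linear": [0, 0.0005, 0], "rot": [0, 0, 0], "hand": 0}
    - {"linear": [0, 0.0005, 0], "rot": [0, 0, 0], "hand": 0}
    - {"linear": [0, 0.0005, 0], "rot": [0, 0, 0], "hand": 0}
    - {"linear": [0, 0.0005, 0], "rot": [0, 0, 0], "hand": 0}
    - {"linear": [0, 0.0005, 0], "rot": [0, 0, 0], "hand": 0}
    - {"linear": [0, 0.0005, 0], "rot": [0, 0, 0], "hand": 0}

```text
t: 10.1
tcp_pos: [0.6202, -0.2181, 0.0976]
ee_rot: [3.12, -0.367, 0.008]
wrist_force: [-0.2, -0.6, 7.1]
grip_width: 0.0117
```

Run:
```python
from h import *
np.set_printoptions(precision=3,suppress=True)
s=bot.observe();print(s["t"],s["tcp_pos"],s["wrist_force"],s["moment"],s["grip_width"])
f={n:bot.grab_frame(n) for n in ["scene","wrist","side"]}
cv2.imwrite("pics/w7.png",f["wrist"]["pixels"])
crop(f["scene"],120,140,150,130,4,"pics/s7.png")
s=bot.observe();print(s["t"],s["tcp_pos"],s["wrist_force"],s["grip_width"])
```

```text
10.1 [ 0.62  -0.218  0.098] [-0.194 -0.58   7.136] [-0.096  0.218  0.001] 0.011691212536122576
10.25 [ 0.62  -0.218  0.098] [-0.757 -0.255  6.847] 0.012126787410783057
```

View pics/w7.png

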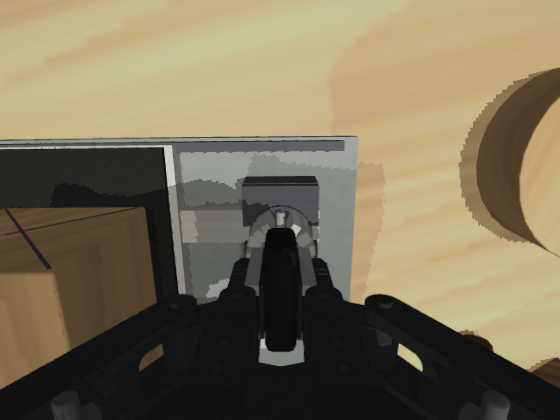

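View pics/s7.png

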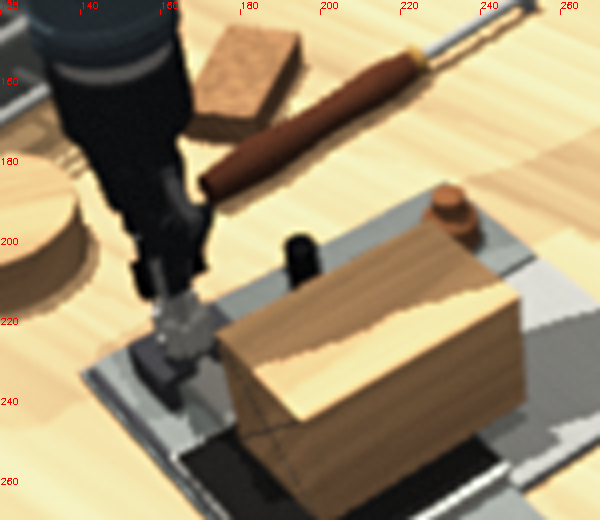

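Run:
```python
from h import *
np.set_printoptions(precision=4,suppress=True)
s=bot.observe();f=bot.grab_frame("wrist")
R=Ro.from_rotvec(s["ee_rot"]);tx=R.apply([1,0,0])
for z in [.114,.086]:
  for d in (-.023,0,.023): print(z,d,proj(f,np.array([s["tcp_pos"][0],s["tcp_pos"][1],z])+tx*d)[0])
print(tx,s["tcp_pos"])
a=onz(f,(281,350),.114);b=onz(f,(281,228),.114);print(a,b,np.linalg.norm(a-b),s["wrist_force"])
```

```text
0.114 -0.023 [282.1414 349.3039]
0.114 0 [282.2188 299.4089]
0.114 0.023 [282.3019 244.0892]
0.086 -0.023 [281.8875 310.2125]
0.086 0 [281.9399 267.07  ]
0.086 0.023 [281.9952 220.1501]
[ 0.9727 -0.2319  0.0048] [ 0.6202 -0.2181  0.0976]
[ 0.5977 -0.2123  0.114 ] [ 0.6487 -0.2244  0.114 ] 0.05245953968725003 [-0.7571 -0.2554  6.8472]
```

apply_moves:
  motion:
    - {"linear": [0, 0, -0.008], "rot": [0, 0, 0], "hand": 0}
    - {"linear": [0, 0, -0.016], "rot": [0, 0, 0], "hand": 0}
    - {"linear": [0, 0, -0.024], "rot": [0, 0, 0], "hand": 0}
    - {"linear": [0, 0, -0.03], "rot": [0, 0, 0], "hand": 0}
    - {"linear": [0, 0, -0.03], "rot": [0, 0, 0], "hand": 0}
    - {"linear": [0, 0, -0.03], "rot": [0, 0, 0], "hand": 0}

```text
t: 10.9
tcp_pos: [0.6193, -0.218, 0.1262]
ee_rot: [3.12, -0.367, 0.005]
wrist_force: [5.0, -2.3, -16.5]
grip_width: 0.0118
```

Run:
```python
from h import *
np.set_printoptions(precision=3,suppress=True)
f={n:bot.grab_frame(n) for n in ["scene","wrist"]}
s=bot.observe();print(s["t"],s["tcp_pos"],s["wrist_force"],s["grip_width"])
crop(f["wrist"],200,100,180,190,3,"pics/w8.png")
crop(f["scene"],120,140,150,130,4,"pics/s8.png")
```

```text
11.0 [ 0.619 -0.218  0.126] [  5.229  -1.174 -15.759] 0.011451958788648362
```

View pics/s8.png

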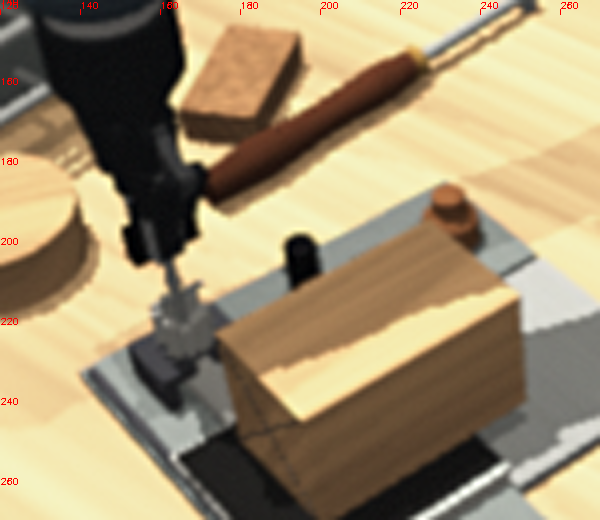

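View pics/w8.png

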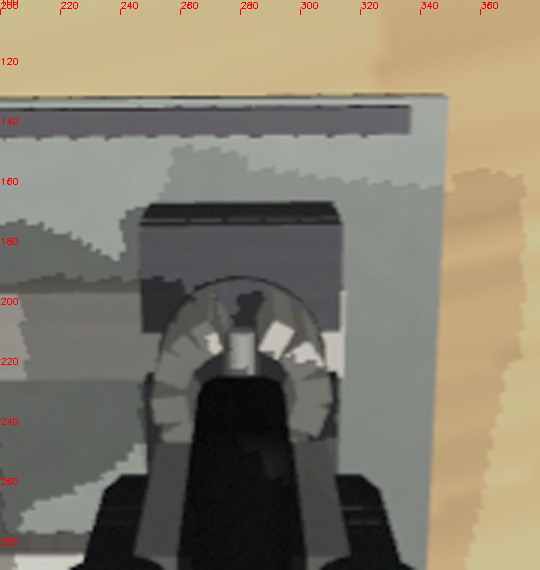

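apply_moves:
  motion:
    - {"linear": [0, 0, 0.001], "rot": [0, 0, -0.1], "hand": 0}
    - {"linear": [0, 0, 0.001], "rot": [0, 0, -0.2], "hand": 0}
    - {"linear": [0, 0, 0.001], "rot": [0, 0, -0.3], "hand": 0}
    - {"linear": [0, 0, 0.001], "rot": [0, 0, -0.4], "hand": 0}
    - {"linear": [0, 0, 0.001], "rot": [0, 0, -0.5], "hand": 0}
    - {"linear": [0, 0, 0.001], "rot": [0, 0, -0.6], "hand": 0}
    - {"linear": [0, 0, 0.001], "rot": [0, 0, -0.7], "hand": 0}
    - {"linear": [0, 0, 0.001], "rot": [0, 0, -0.8], "hand": 0}
    - {"linear": [0, 0, 0.001], "rot": [0, 0, -0.9], "hand": 0}
    - {"linear": [0, 0, 0.001], "rot": [0, 0, -1.0], "hand": 0}
    - {"linear": [0, 0, 0.001], "rot": [0, 0, -1.1], "hand": 0}
    - {"linear": [0, 0, 0.001], "rot": [0, 0, -1.2], "hand": 0}
    - {"linear": [0, 0, 0.001], "rot": [0, 0, -1.22], "hand": 0}
    - {"linear": [0, 0, 0.001], "rot": [0, 0, -1.22], "hand": 0}

```text
t: 12.4
tcp_pos: [0.6186, -0.2158, 0.1246]
ee_rot: [-2.766, -1.486, -0.003]
wrist_force: [0.7, 5.4, -9.0]
grip_width: 0.0115
```

Run:
```python
from h import *
np.set_printoptions(precision=3,suppress=True)
f={n:bot.grab_frame(n) for n in ["scene","wrist"]}
s=bot.observe();print(s["t"],s["tcp_pos"],s["wrist_force"],s["moment"],s["grip_width"])
x=Ro.from_rotvec(s["ee_rot"]).apply([1,0,0]);print("yaw rel fixture",np.arctan2(x[1],x[0])-A,s["qpos"])
crop(f["wrist"],180,100,200,190,3,"pics/w9.png")
crop(f["scene"],120,140,150,130,4,"pics/s9.png")
```

```text
12.5 [ 0.619 -0.216  0.125] [ 1.389  5.539 -8.745] [ 1.093 -0.315  0.023] 0.012008399921758965
yaw rel fixture 1.2201304087950517 [ 0.412  0.689 -0.212  1.597  0.173  0.874 -0.45 ]
```

View pics/s9.png

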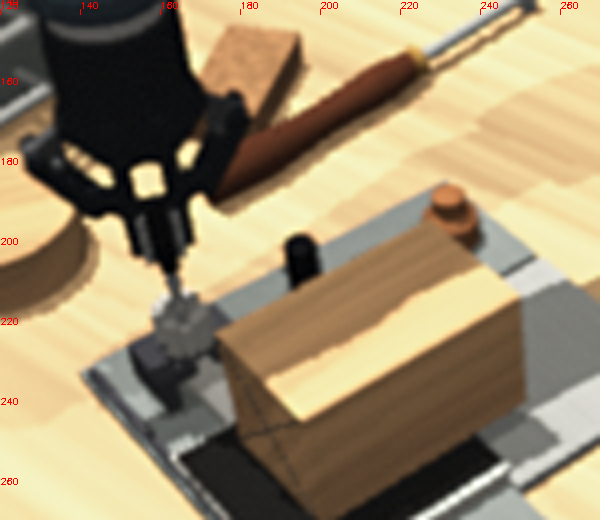

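View pics/w9.png

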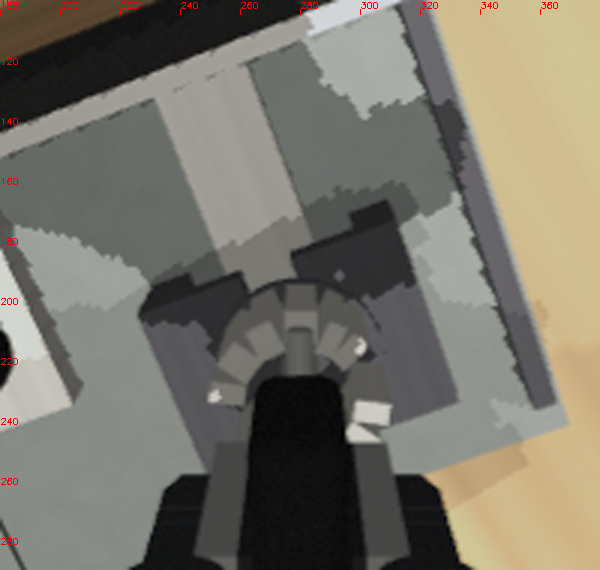

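apply_moves:
  motion:
    - {"linear": [0, 0, 0.004], "rot": [0, 0, 0], "hand": 0}
    - {"linear": [0, 0, 0.008], "rot": [0, 0, 0], "hand": 0}
    - {"linear": [0, 0, 0.011], "rot": [0, 0, 0], "hand": 0}
    - {"linear": [0, 0, 0.011], "rot": [0, 0, 0], "hand": 0}

```text
t: 12.9
tcp_pos: [0.6187, -0.2155, 0.1139]
ee_rot: [-2.767, -1.484, -0.003]
wrist_force: [-0.3, 3.2, -3.8]
grip_width: 0.0117
```

Run:
```python
from h import *
np.set_printoptions(precision=3,suppress=True)
s=bot.observe();print(s["t"],s["tcp_pos"],s["wrist_force"],s["moment"],s["grip_width"])
x=Ro.from_rotvec(s["ee_rot"]).apply([1,0,0]);print("yaw rel fixture",np.arctan2(x[1],x[0])-A)
```

```text
12.9 [ 0.619 -0.216  0.114] [-0.295  3.161 -3.826] [ 0.563 -0.065 -0.003] 0.011673778169192137
yaw rel fixture 1.219765587354583
```

apply_moves:
  motion:
    - {"linear": [0, 0, 0.002], "rot": [0, 0, 0], "hand": 0}
    - {"linear": [0, 0, 0.002], "rot": [0, 0, 0], "hand": 0.15}
    - {"linear": [0, 0, 0.002], "rot": [0, 0, 0], "hand": 0.25}
    - {"linear": [0, 0, 0.002], "rot": [0, 0, 0], "hand": 0.35}
    - {"linear": [0, 0, 0.002], "rot": [0, 0, 0], "hand": 0.4}
    - {"linear": [0, 0, 0.002], "rot": [0, 0, 0], "hand": 0.4}

```text
t: 13.5
tcp_pos: [0.6187, -0.2162, 0.112]
ee_rot: [-2.768, -1.484, -0.003]
wrist_force: [-0.3, -0.2, 0.1]
grip_width: 0.0345
```

Run:
```python
from h import *
np.set_printoptions(precision=3,suppress=True)
f={n:bot.grab_frame(n) for n in ["scene","wrist"]}
s=bot.observe();print(s["t"],s["tcp_pos"],s["wrist_force"],s["grip_width"])
cv2.imwrite("pics/w10.png",f["wrist"]["pixels"])
crop(f["scene"],120,140,150,130,4,"pics/s10.png")
```

```text
13.6 [ 0.619 -0.216  0.112] [ 0.884 -0.073 -0.791] 0.03431708643159941
```

View pics/w10.png

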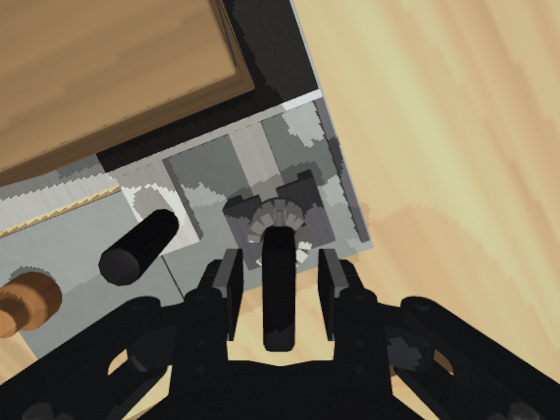

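View pics/s10.png

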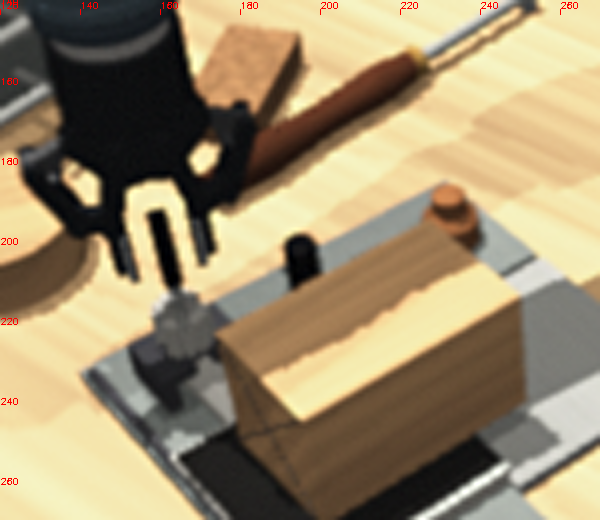

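Run:
```python
from h import *
p=f2w(.021,-.111);print(p)
rel([*p,.17],A+np.pi/2);rel([*p,.082],A+np.pi/2)
```

```text
[ 0.55007723 -0.17423879]
lin [-0.0032 -0.0802 -0.0581] rot [-0.     -0.0021 -0.3513]
lin [-0.0034 -0.0802  0.0299] rot [-0.     -0.0021 -0.3513]
```

apply_moves:
  motion:
    - {"linear": [0, 0, -0.03], "rot": [0, 0, 0], "hand": 0.4}
    - {"linear": [0, 0, -0.06], "rot": [0, 0, 0], "hand": 0.5}
    - {"linear": [0, -0.01, -0.075], "rot": [0, 0, -0.1], "hand": 0.5}
    - {"linear": [-0.003, -0.04, -0.08], "rot": [0, 0, -0.2], "hand": 0.5}
    - {"linear": [-0.003, -0.07, -0.08], "rot": [0, 0, -0.3], "hand": 0.5}
    - {"linear": [-0.003, -0.08, -0.08], "rot": [0, 0, -0.351], "hand": 0.5}
    - {"linear": [-0.003, -0.08, -0.07], "rot": [0, 0, -0.351], "hand": 0.5}
    - {"linear": [-0.003, -0.08, -0.06], "rot": [0, 0, -0.351], "hand": 0.5}

```text
t: 14.4
tcp_pos: [0.5509, -0.1748, 0.1715]
ee_rot: [2.469, 1.943, 0.004]
wrist_force: [-0.2, 0.2, -0.0]
grip_width: 0.0424
```

Run:
```python
from h import *
np.set_printoptions(precision=3,suppress=True)
f={n:bot.grab_frame(n) for n in ["scene","side","wrist"]}
s=bot.observe();print(s["t"],s["tcp_pos"],s["grip_width"],w2f(s["tcp_pos"]))
cv2.imwrite("pics/w11.png",f["wrist"]["pixels"])
crop(f["scene"],120,100,180,190,3,"pics/s11.png")
crop(f["side"],200,90,200,190,3,"pics/d11.png")
```

```text
14.55 [ 0.55  -0.175  0.171] 0.04283890430941107 [ 0.021 -0.111]
```

View pics/w11.png

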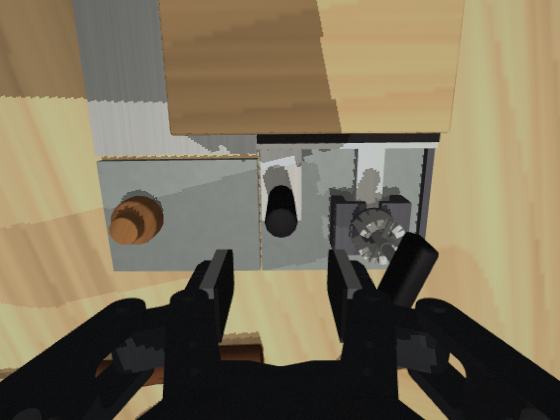

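View pics/s11.png

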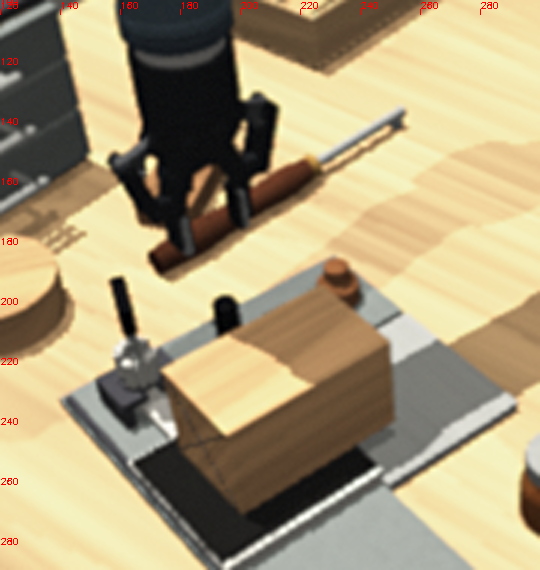

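The pin stays up and turned (wrist, grip at (410,270)). The handle top, at wrist (281,222), is centred between the jaws. Next I descend and close.

apply_moves:
  motion:
    - {"linear": [0, 0, 0.03], "rot": [0, 0, 0], "hand": 0.5}
    - {"linear": [0, 0, 0.06], "rot": [0, 0, 0], "hand": 0.5}
    - {"linear": [0, 0, 0.08], "rot": [0, 0, 0], "hand": 0.5}
    - {"linear": [0, 0, 0.089], "rot": [0, 0, 0], "hand": 0.5}
    - {"linear": [0, 0, 0.089], "rot": [0, 0, 0], "hand": 0.4}
    - {"linear": [0, 0, 0.089], "rot": [0, 0, 0], "hand": 0}
    - {"linear": [0, 0, 0.089], "rot": [0, 0, 0], "hand": 0}
    - {"linear": [0, 0, 0.089], "rot": [0, 0, 0], "hand": 0}
    - {"linear": [0, 0, 0.089], "rot": [0, 0, 0], "hand": 0}

```text
t: 15.45
tcp_pos: [0.5501, -0.1744, 0.0824]
ee_rot: [-2.467, -1.942, -0.001]
wrist_force: [-4.4, 1.3, 6.1]
grip_width: 0.0201
```

Run:
```python
from h import *
np.set_printoptions(precision=3,suppress=True)
f=bot.grab_frame("wrist")
s=bot.observe();print(s["t"],s["tcp_pos"],s["wrist_force"],s["grip_width"],w2f(s["tcp_pos"]))
cv2.imwrite("pics/w12.png",f["pixels"])
R=Ro.from_rotvec(s["ee_rot"]);c=s["tcp_pos"][:2]
print(R.inv().apply([*(f2w(.021,.039)-c),0]), R.inv().apply([-np.sin(A),np.cos(A),0]))
```

```text
15.5 [ 0.55  -0.174  0.082] [-5.816  1.787  7.144] 0.019751011762632827 [ 0.021 -0.111]
[ 0.15 -0.    0.  ] [ 1.    -0.002  0.002]
```

View pics/w12.png

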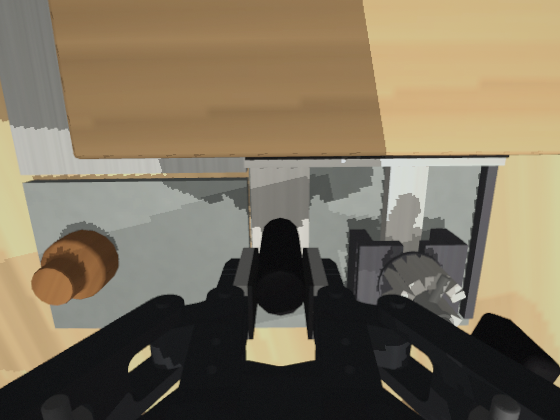

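apply_moves:
  motion:
    - {"linear": [0.003, 0, 0], "rot": [0, 0, 0], "hand": 0}
    - {"linear": [0.008, 0, 0], "rot": [0, 0, 0], "hand": 0}
    - {"linear": [0.014, 0, 0], "rot": [0, 0, 0], "hand": 0}
    - {"linear": [0.02, 0, 0], "rot": [0, 0, 0], "hand": 0}
    - {"linear": [0.026, 0, 0], "rot": [0, 0, 0], "hand": 0}
    - {"linear": [0.032, 0, 0], "rot": [0, 0, 0], "hand": 0}
    - {"linear": [0.038, 0, 0], "rot": [0, 0, 0], "hand": 0}
    - {"linear": [0.044, 0, 0], "rot": [0, 0, 0], "hand": 0}
    - {"linear": [0.048, 0, 0], "rot": [0, 0, 0], "hand": 0}
    - {"linear": [0.05, 0, 0], "rot": [0, 0, 0], "hand": 0}

```text
t: 16.5
tcp_pos: [0.5616, -0.1245, 0.0824]
ee_rot: [-2.465, -1.943, -0.001]
wrist_force: [-4.9, -1.8, 3.0]
grip_width: 0.0197
```

Run:
```python
from h import *
np.set_printoptions(precision=3,suppress=True)
f=bot.grab_frame("scene")
s=bot.observe();R=Ro.from_rotvec(s["ee_rot"]);print(s["t"],s["tcp_pos"],s["wrist_force"],R.inv().apply(s["wrist_force"]),s["grip_width"],w2f(s["tcp_pos"]))
crop(f,120,100,180,190,3,"pics/s13.png")
```

```text
16.55 [ 0.562 -0.124  0.082] [-5.897 -0.28   1.59 ] [-1.645 -5.672 -1.582] 0.019756141624933152 [ 0.021 -0.06 ]
```

View pics/s13.png

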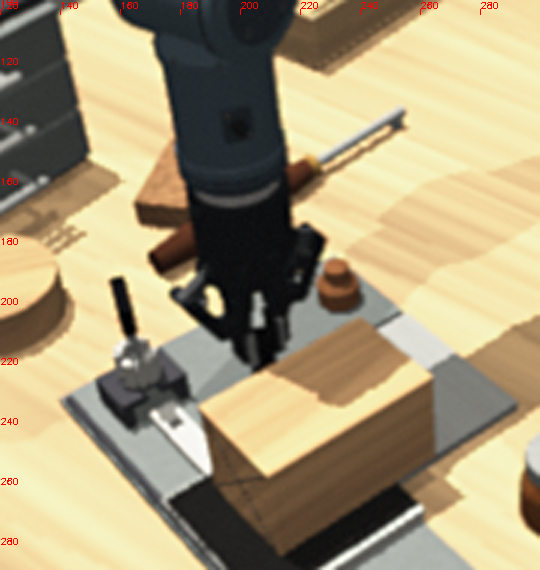

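Sliding well: the sled and blank have moved together by 51 mm. About 100 mm is left.

apply_moves:
  motion:
    - {"linear": [0.003, 0, 0], "rot": [0, 0, 0], "hand": 0}
    - {"linear": [0.008, 0, 0], "rot": [0, 0, 0], "hand": 0}
    - {"linear": [0.014, 0, 0], "rot": [0, 0, 0], "hand": 0}
    - {"linear": [0.02, 0, 0], "rot": [0, 0, 0], "hand": 0}
    - {"linear": [0.026, 0, 0], "rot": [0, 0, 0], "hand": 0}
    - {"linear": [0.032, 0, 0], "rot": [0, 0, 0], "hand": 0}
    - {"linear": [0.038, 0, 0], "rot": [0, 0, 0], "hand": 0}
    - {"linear": [0.044, 0, 0], "rot": [0, 0, 0], "hand": 0}
    - {"linear": [0.05, 0, 0], "rot": [0, 0, 0], "hand": 0}
    - {"linear": [0.056, 0, 0], "rot": [0, 0, 0], "hand": 0}
    - {"linear": [0.062, 0, 0], "rot": [0, 0, 0], "hand": 0}
    - {"linear": [0.068, 0, 0], "rot": [0, 0, 0], "hand": 0}
    - {"linear": [0.074, 0, 0], "rot": [0, 0, 0], "hand": 0}
    - {"linear": [0.08, 0, 0], "rot": [0, 0, 0], "hand": 0}
    - {"linear": [0.085, 0, 0], "rot": [0, 0, 0], "hand": 0}
    - {"linear": [0.09, 0, 0], "rot": [0, 0, 0], "hand": 0}
    - {"linear": [0.094, 0, 0], "rot": [0, 0, 0], "hand": 0}
    - {"linear": [0.097, 0, 0], "rot": [0, 0, 0], "hand": 0}
    - {"linear": [0.099, 0, 0], "rot": [0, 0, 0], "hand": 0}
    - {"linear": [0.099, 0, 0], "rot": [0, 0, 0], "hand": 0}

```text
t: 18.55
tcp_pos: [0.5838, -0.0281, 0.0824]
ee_rot: [-2.464, -1.942, 0.003]
wrist_force: [-6.1, -2.3, 2.3]
grip_width: 0.02
```

Run:
```python
from h import *
np.set_printoptions(precision=4,suppress=True)
s=bot.observe();R=Ro.from_rotvec(s["ee_rot"]);print(s["t"],s["tcp_pos"],R.inv().apply(s["wrist_force"]),s["grip_width"],w2f(s["tcp_pos"]))
```

```text
18.55 [ 0.5838 -0.0281  0.0824] [-3.6906 -5.3945 -2.3067] 0.019977880086210924 [0.0197 0.039 ]
```

apply_moves:
  motion:
    - {"linear": [0.001, 0, 0], "rot": [0, 0, 0], "hand": 0}
    - {"linear": [0.002, 0, 0], "rot": [0, 0, 0], "hand": 0}
    - {"linear": [0.003, 0, 0], "rot": [0, 0, 0], "hand": 0}
    - {"linear": [0.003, 0, 0], "rot": [0, 0, 0], "hand": 0}

```text
t: 18.95
tcp_pos: [0.5837, -0.028, 0.0824]
ee_rot: [-2.467, -1.942, 0.008]
wrist_force: [-4.9, -9.3, 4.9]
grip_width: 0.02
```

Run:
```python
from h import *
np.set_printoptions(precision=4,suppress=True)
s=bot.observe();R=Ro.from_rotvec(s["ee_rot"]);print(s["t"],s["tcp_pos"],R.inv().apply(s["wrist_force"]),s["grip_width"],w2f(s["tcp_pos"]))
f=bot.grab_frame("scene");crop(f,130,140,180,190,3,"pics/s14.png")
```

```text
18.95 [ 0.5837 -0.028   0.0824] [-10.2526  -2.5928  -4.8928] 0.01997297655743963 [0.0197 0.039 ]
```

View pics/s14.png

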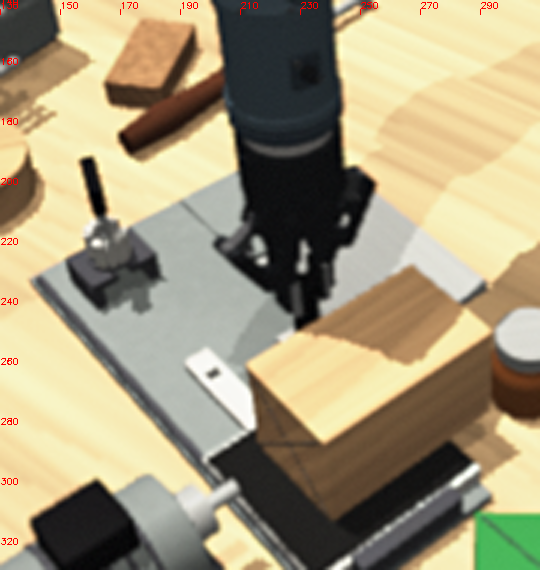

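apply_moves:
  motion:
    - {"linear": [0, 0, 0], "rot": [0, 0, 0], "hand": 0}
    - {"linear": [0, 0, 0], "rot": [0, 0, 0], "hand": 0.2}
    - {"linear": [0, 0, 0], "rot": [0, 0, 0], "hand": 0.4}
    - {"linear": [0, 0, 0], "rot": [0, 0, 0], "hand": 0.5}
    - {"linear": [0, 0, 0], "rot": [0, 0, 0], "hand": 0.5}
    - {"linear": [0, 0, -0.03], "rot": [0, 0, 0], "hand": 0.5}
    - {"linear": [0, 0, -0.07], "rot": [0, 0, 0], "hand": 0.5}
    - {"linear": [0, 0, -0.12], "rot": [0, 0, 0], "hand": 0.5}
    - {"linear": [-0.03, 0, -0.16], "rot": [0, 0, 0], "hand": 0.5}
    - {"linear": [-0.07, 0, -0.18], "rot": [0, 0, 0], "hand": 0.5}
    - {"linear": [-0.12, 0, -0.18], "rot": [0, 0, 0], "hand": 0.5}
    - {"linear": [-0.12, 0, -0.18], "rot": [0, 0, 0], "hand": 0.5}

```text
t: 20.2
tcp_pos: [0.5552, -0.1532, 0.2637]
ee_rot: [2.477, 1.928, -0.012]
wrist_force: [0.2, -1.1, -0.3]
grip_width: 0.043
```

Run:
```python
from h import *
import pickle
np.set_printoptions(precision=4,suppress=True)
s=bot.observe();print(s["t"],s["tcp_pos"],s["wrist_force"])
f={n:bot.grab_frame(n) for n in ["scene","side","wrist"]};pickle.dump(f,open("f15.pkl","wb"))
crop(f["scene"],130,150,180,190,3,"pics/s15.png");crop(f["side"],150,130,220,150,3,"pics/d15.png")
cv2.imwrite("pics/w15.png",f["wrist"]["pixels"])
```

```text
20.2 [ 0.5552 -0.1532  0.2637] [ 0.1652 -1.0961 -0.2914]
```

View pics/s15.png

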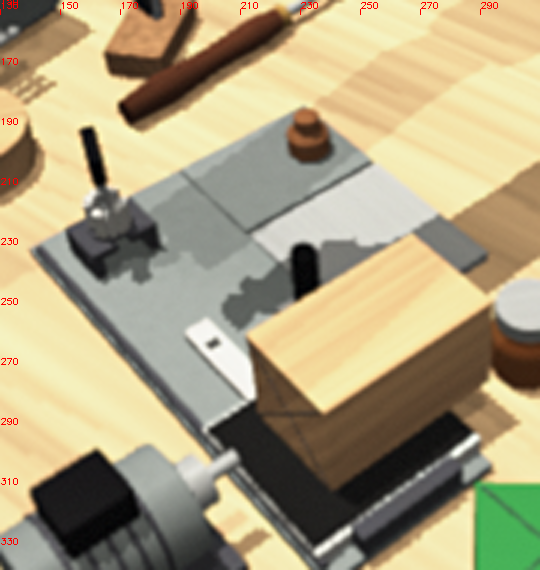

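View pics/d15.png

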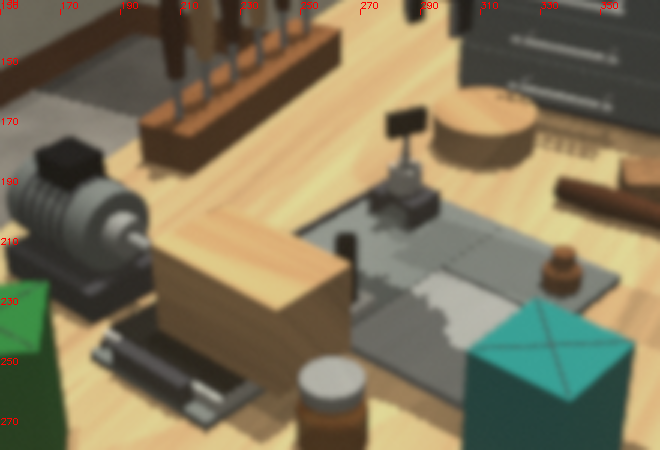

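View pics/w15.png

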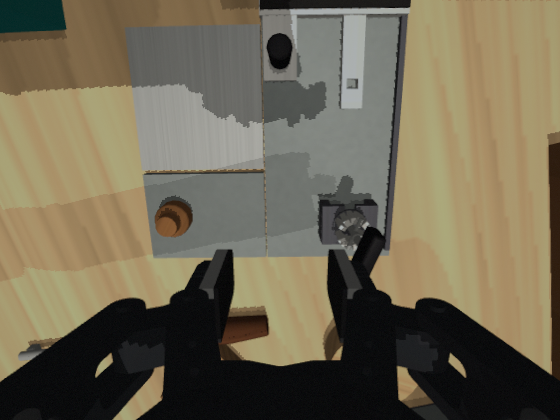

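Run:
```python
from h import *
import pickle
np.set_printoptions(precision=3,suppress=True)
F=pickle.load(open("f15.pkl","rb"));S=F["scene"];D=F["side"]
s=lambda x,y:(130+x/3,150+y/3);d=lambda x,y:(150+x/3,130+y/3)
P=[w2f(onz(S,s(*a),.118)) for a in [(246,340),(325,413),(492,297),(412,235)]];print(np.array(P),np.mean(P,0))
Q=[w2f(onz(D,d(*a),.118)) for a in [(152,248),(275,310),(352,263)]];print(np.array(Q))
print("z",tri([(S,s(325,413)),(D,d(152,248))])[0],tri([(S,s(492,297)),(D,d(275,310))])[0])
print("handle",w2f(onz(S,s(303,248),.093)),w2f(onz(F["wrist"],(280,47),.093)))
print("pin",tri([(S,s(93,157)),(D,d(406,122))]))
F0=pickle.load(open("f0.pkl","rb"))
for n in ["scene","side"]:
  df=cv2.absdiff(F0[n]["pixels"],F[n]["pixels"]).max(2); cv2.imwrite(f"pics/diff_{n}.png",df)
```

```text
[[ 0.113  0.102]
 [ 0.109  0.187]
 [-0.041  0.182]
 [-0.038  0.098]] [0.036 0.142]
[[ 0.099  0.192]
 [-0.042  0.187]
 [-0.041  0.096]]
z [0.703 0.093 0.112] [0.559 0.127 0.118]
handle [0.019 0.035] [0.021 0.037]
pin (array([ 0.618, -0.219,  0.114]), [np.float64(0.00020287783053140473), np.float64(0.0002028778305313875)])
```

View pics/diff_scene.png

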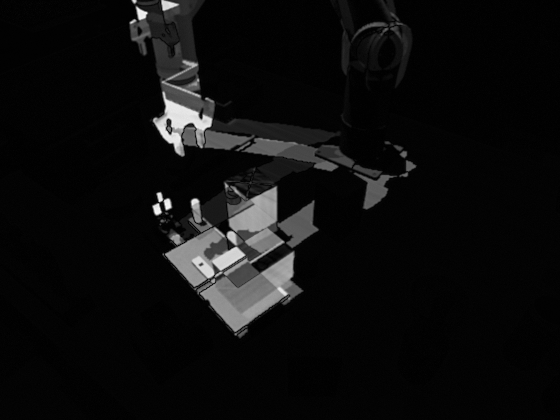

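The bystanders have not moved. The blank's centre is at x 36 mm and 6 to 8 mm off the sled's middle. The pin is up about 15 mm and turned. Handing in.

Run:
```python
from h import *
s=bot.observe();print(s["t"],abs(s["qd"]).max());print(bot.close_job())
```

```text
20.35 0.02469396632848718
the job is handed in; nothing more can be done
None
```

The job is handed in at 20.35 s. I tipped the light-wood blank over the sled's near edge with a push from two fingertips. I then lifted the lock pin to its upper stop, turned it counter-clockwise by about 1.22 rad, lowered it into the rest notch and let go. Last, I slid the sled by its handle to the end stop, released it and raised the arm clear.

What the last checks showed:
- **Blank:** it lies flat and nearly square, crossed end away from the robot. Its centre is about 36 mm past the near edge and 6 to 8 mm off the sled's middle, with the foot overhanging about 40 mm. One far corner came out at 0.112 m against the expected 0.118 m. The other corner read 0.118 m, so I took the difference as calibration and pixel error.
- **Pin:** the T-grip centre stands at 0.114 m, so it is up about 15 mm, and it stayed up and turned after I let go.
- **Sled:** the tool travelled 150 mm, and the push force then rose from 4 to 10 N with no further motion. The handle's pixel position alone gave only 146 to 150 mm, so I relied on the force for "home".
- **Other things on the bench:** the before/after picture from the scene camera shows no movement of those in its view. I measured no positions for them. The plug was hidden there at the start and was compared only by eye in the side view.

While gripping the pin, the closing fingers pressed down with about 7 N and pushed the tool up about 5 mm. It had no visible effect on the result.

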